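# Tension the pump belt and send the pump tray home

## Task

The vacuum pump has been pulled out of the bench unit on its tray to have its drive belt tightened. Wind the black tension handwheel clockwise by its revolving handle until its easy turning goes firm and the dial's pointer has come into the green, and stop there: no more than a quarter turn past that point, or the belt is overtightened. Then press the green release lever on the near slide, slide the tray fully home into the unit and let go, leaving the things on the bench where they are.

Things in the scene. Friction and masses are not known exactly. Their poses are not given: they have to be found in the camera images.
- unit: Cream bench unit with brown edges, fixed, 322 mm wide, 308 mm high. Origin on the bench, in the middle of the mouth of its pull-out bay. Its own +y axis points into the bay (the tray goes home along +y and stands out along -y), +x to the right of someone facing the mouth, z up. Inside, the bay is 290 mm wide and 292 mm high. The tray, wheel and lever turn with the unit's yaw.
- tray (a joint): How far the tray stands out of the bay, m: 0 is fully home (front plate flush with the mouth), 0.25 fully out, locked, as at the start (2 mm of play). About 6 kg of tray and pump on ball slides; about 3 N moves it once unlocked, and it stays where it is left.
- tray_handle (a point): Middle of the bar of the steel bow handle on the tray's grey front plate: bar 12 mm thick, 100 mm long across the tray (unit's x), 55 mm above the bench, 34 mm in front of the front plate, whose top edge is 86 mm above the bench. The bar can be pushed from its outer side.
- screw (a joint): Slack wound in with the tension handwheel, rad, growing clockwise seen from above. Starts between 1.2 and 4.2. Wheel and screw turn easily together (2 to 3 N at the handle) until this reaches 8.0, where the belt is tight; it then stays at 8.0. The belt counts as tight from 7.8. It stays where it is left.
- wheel (a joint): How far the handwheel has been forced on clockwise past the point where the belt came tight, rad: 0 until then. Here the wheel is firm: it takes about 12 N at the handle to turn it on. Right is 0 to 1.6 (a quarter turn); more is overtightened. The wheel's whole turn is the sum of both joints.
- wheel_axis (a point): Point on the wheel's vertical axis, 245 mm above the bench, level with handle. The wheel is black, three-spoked, 111 mm across, its rim's top 213 mm above the bench, above the yellow belt guard in the middle of the tray.
- dial (a point): Middle of the face of the take-up dial: white dial of 58 mm with a black pointer and a green sector: flat on the guard, 144 mm above the bench, between the wheel and the tray's front plate; the pointer turns clockwise, 0.42 rad for each rad of slack wound in, and ends in the green sector when the belt is tight.
- handle (a point): Point in the revolving handle on the wheel's rim, on the handle's axis, 30 mm above its foot and 20 mm below its top: black upright grip, 20 mm thick, 50 mm high (215 to 265 mm above the bench), 45 mm from the wheel's axis. It spins freely on its own pin, so a gripper can keep its direction while it goes round.
- lever (a joint): Angle of the release lever, rad: 0 up (tray locked), 0.26 fully pressed. It frees the tray from about 0.13 up, springs back when let go, and takes 3 N to start and 6 N to press fully at the pad. Once the tray has been pushed in more than 20 mm with the lever down, the lock stays off and the lever can be let go.
- lever_pad (a point): Middle of the top face of the lever's green thumb pad, 82 mm above the bench when up, outside the tray's side nearest the robot (unit's -x side); pad 20 mm across, 36 mm along the slide. It tilts about a pin 40 mm farther in (+y), so its middle sinks 10 mm when fully pressed. 18 mm from here towards +y a ridge stands up 5 mm: a fingertip pressing the pad can push the tray in by it.
- bottle: Bystander: green bottle, 56 mm thick, 110 mm high; origin under its middle.
- dishes: Bystander: stack of three clear culture dishes, 93 mm across, 45 mm high; origin under its middle.
- spanner: Bystander: steel spanner, 160 mm long, lying flat; origin under its middle.
- balance: Fixed bystander: white laboratory balance, 240 x 190 x 61 mm; origin under its middle.

How it is judged:
On the way, in this order (a step that is already met when the one before it is completed fails the run):
1. with the tray still out, the slack is wound in and the wheel is firm (value of joint screw above 7.8 rad and value of joint wheel below 1.6 rad and value of joint tray above 0.235 m), for 0.3 s.
2. the release lever is pressed down, the belt still tight (value of joint screw above 7.8 rad and value of joint wheel below 1.6 rad and value of joint lever above 0.1 rad), for 0.04 s.
At the end, for the whole second after the job is handed in: The slack is wound in (7.8 of 8.0 rad or more), the wheel not forced on more than 1.6 rad past firm and at rest, the lever up again, and the tray home to within 8 mm and at rest (value of joint screw above 7.8 rad and value of joint wheel below 1.6 rad and value of joint tray below 0.008 m and velocity of joint tray between -0.01 and 0.01 m/s and velocity of joint each of wheel, screw below 0.05 rad/s and value of joint lever below 0.05 rad); the robot touches nothing.
It fails at once if the belt is overtightened: the wheel is forced on more than 1.6 rad past the point where it went firm (value of joint wheel above 1.6 rad).
It fails at once if the bottle, the dishes or the spanner is pushed more than 30 mm or the bottle tipped (distance of any of bottle, dishes, spanner from where it was at the start of the episode above 0.03 m or angle between bottle's own z axis and vertical above 0.5 rad).
It also fails if it takes over 72 s, if anything falls off the work surface, if the arm or the gripper's body presses on something with over 40 N, if the wrist force passes 120 N, or if a joint passes its speed limit or range.

## Robot

A 7-joint arm with a two-finger parallel gripper is mounted at the origin on the work surface. World frame = base frame: x ahead of the robot, y to its left, z up, the work surface at z = 0. Lengths are in m, angles in rad, forces in N, time in s.
With the tool pointing down it reaches from about 0.35 to 0.9 m from the base axis. Payload 7.2 kg.
Tool frame: the origin (TCP) lies on the mounting face of the last link; the fingertips stand 182 mm ahead of it and the grasp point (between the pads) lies 163 mm ahead of it; z points along the fingers, y is the line along which they close (so a half turn about z gives the same grasp; the last joint's range is limited). The gripper opens to 88 mm and grips with 3 to 60 N. Pads are 20 mm wide; open, the fingers measure 115 mm over their backs; the gripper's body (75 mm by 178 mm) begins 61 mm behind the grasp point.
Start: joints at [-0.068, 0.411, -0.013, 1.596, 0.006, 1.134, -0.082], TCP at [0.625, -0, 0.405] pointing down, gripper open.
Joint ranges: [-2.95, 2.95], [-0.29, 1.99], [-1.47, 1.44], [0.14, 2.54], [-1.03, 4.17], [0.13, 1.85], [-2.86, 2.86]. Speed limits (rad/s): [2.39, 2.39, 3.01, 3.01, 3.14, 3.14, 3.14].

## Interface

Orientations are given as [roll, pitch, yaw] about the fixed x, y, z axes, in that order (R = Rz(yaw) Ry(pitch) Rx(roll)).
In Python, from plant import arm, viewer gives the robot as it stands. The module is installed in compiled form; this text tells all that it offers.
- The arm moves only by the tool apply_moves, never from a script. Its argument "motion" is a list of rows, each an object of numbers: "x", "y", "z": the shift along the tool's x, y, z normalised to -1 to 1, where 1 is 0.04 m; "ax", "ay", "az": the turn, a rotation vector about the tool's x, y, z normalised to -1 to 1, where 1 is 0.1 rad; "hand": the opening, from -1 (shut) to 1 (fully open). A call has 1 to 8 rows; each row shifts and turns the commanded pose from where the row before left it, along the tool's axes as they then stand; what a row does not reach is not made up. A row lasts 1/8 s, in which the tool goes at most 62.5 mm and 10.7 degrees, less where a joint would pass 70% of its speed; a pose out of reach is approached as far as the arm can. A call with a number of a shift or a turn outside -1 to 1 is refused whole. A call with a gripper value outside its range is refused whole. The fingers move at their own pace and stop on an object; the grip force is fixed at half the most. Time passes only in rows, so rows that do not move let the fingers close. It gives the time, the measured TCP pose, the force, the opening and the grip force at its end, in the units of the state.
- arm.observe(): the state, without advancing time (a new reading comes with each control period).
- viewer.grab_frame(name): name is "scene" or "side" or "wrist"; returns the picture (420x560x3 uint8, blue, green, red); there is no depth.
- viewer.get_calibration(name): a dict with "intrinsics" (3x3 intrinsics, pixels), "rvec" (rotation vector, rad) and "tvec" (3), from world to camera coordinates, as OpenCV has them. Camera axes: x right, y down, z forward; pixel columns grow to the right and rows downward; lengths in m; the calibration is good to about 2 mm. The wrist camera is an equidistant fisheye: a pixel r from the principal point sees the ray r / f radians off the axis. A picture is of the moment at which its call begins: read the wrist's pose just before it. get_calibration takes no time and is no camera call; for the wrist camera it gives the pose at the moment of the call.
- arm.job_done(): hands the job in; it is judged then, once.
Trained networks look in the newest picture that a camera, given by its name, has taken for a name from the list of things; names that differ only in an ending like _2 or _b are one class to them, and where a whole thing is asked for, a point or a joint stands for the part that bears it (a point fixed in the world has none). Each returns a list of dicts, best first, with "conf" (0 to 1); they miss things now and then, are a little off and sometimes report something else, mostly with a low value. They report only what shows in the picture. A call takes as long as a camera call.
- viewer.spot_in(target, camera): "xy" ([column, row] in pixels, amid what is visible of it).
- viewer.pinpoint(target, camera): "xy" ([column, row] in pixels: a listed point, or the origin of a listed thing).
The state is a dict: "t": time; "joints": joint angles; "qvel": joint speeds; "joint_efforts": joint torques, N m; "position": TCP position; "ee_rot": TCP orientation; "ft_force": force on the tool from outside, world axes, zero at the start; "ft_torque": the same for the moment, N m; "width": opening from 0.0 (shut) to 1.0 (fully open); "grasp_force": force on a finger pad.
Only numpy, scipy, OpenCV 4.12 (cv2) and the standard library are available. Lean on these libraries where they do the work, as an engineer would, in place of code of your own. Each camera call takes 0.05 s, during which the arm holds its last target. There are 200 camera calls.

## Working session

There is one attempt and no reset: what is moved stays moved. The work goes in short steps, Python scripts to look and compute and a tool call to move; the robot and the scene stay as the last step left them, time stands still between calls to the robot, and variables do not carry over. Pictures are saved under pics/ and viewed, at most 10 in all, crops included, and the job is handed in when it is done.

Besides the shell and the picture viewer there is one more tool, called after "Call:" as name([rows], argument=value, ...), one row to a line, values as JSON. apply_moves: Moves the arm, as the interface text tells. Its arguments: {"type":"object","properties":{"motion":{"type":"array"}},"required":["motion"]}

```bash
mkdir -p pics; cat > h.py <<'E'
import numpy as np, cv2
from plant import arm, viewer
from scipy.spatial.transform import Rotation as R
def cal(n):
    c=viewer.get_calibration(n); return np.array(c["intrinsics"],float),cv2.Rodrigues(np.array(c["rvec"],float))[0],np.array(c["tvec"],float).ravel()
def ray(n,xy,c=None):
    K,Rm,t=c or cal(n); u=(xy[0]-K[0,2])/K[0,0]; v=(xy[1]-K[1,2])/K[1,1]
    if n=="wrist":
        r=np.hypot(u,v); s=np.sin(r)/max(r,1e-9); d=np.array([u*s,v*s,np.cos(r)])
    else: d=np.array([u,v,1.])
    return -Rm.T@t, Rm.T@(d/np.linalg.norm(d))
def atz(n,xy,z,c=None):
    o,d=ray(n,xy,c); return o+d*(z-o[2])/d[2]
def tri(rs):
    A=sum(np.eye(3)-np.outer(d,d) for o,d in rs); b=sum((np.eye(3)-np.outer(d,d))@o for o,d in rs)
    return np.linalg.solve(A,b)
def shot(n,f):
    im=viewer.grab_frame(n); cv2.imwrite("pics/"+f,im); return im
E
cat > a.py <<'E'
from h import *
np.set_printoptions(precision=4,suppress=True)
Z=dict(unit=0,tray_handle=.055,wheel_axis=.245,dial=.144,handle=.245,lever_pad=.082,bottle=0,dishes=0,spanner=0,balance=0)
ims=[]
s=arm.observe(); print(s["position"],s["ee_rot"],s["t"])
for n in ("scene","side","wrist"):
    c=cal(n); ims.append(shot(n,n+"0.png"))
    for k,z in Z.items():
        for d in viewer.pinpoint(k,n)[:2]:
            if d["conf"]>.3: print(n,k,round(d["conf"],2),np.round(d["xy"],1),atz(n,d["xy"],z,c)[:2])
cv2.imwrite("pics/both.png",cv2.resize(np.hstack(ims[:2]),(800,300)))
E
python3 a.py
```

```text
[ 0.6248 -0.      0.4038] [-3.1399  0.0001  1.5708] 0.0
scene unit 0.66 [347.8 224.7] [0.5911 0.1602]
scene tray_handle 0.79 [273.  250.4] [ 0.628  -0.1055]
scene dial 0.76 [292.  234.4] [ 0.6122 -0.0429]
scene bottle 0.81 [175.2 190.1] [ 0.3335 -0.3811]
scene dishes 0.64 [205.8 194.8] [ 0.3751 -0.2819]
scene spanner 0.64 [292.3 178.1] [0.3857 0.0212]
scene balance 0.7 [173.3 274.5] [ 0.6181 -0.4348]
side tray_handle 0.69 [317.2 268.5] [ 0.6225 -0.1139]
side dial 0.94 [332.9 230.5] [ 0.6143 -0.0332]
side lever_pad 0.48 [290.8 200.1] [0.475  0.0051]
side bottle 0.94 [166.  303.6] [ 0.3244 -0.383 ]
side dishes 0.65 [200.3 280.5] [ 0.3676 -0.287 ]
side spanner 0.68 [264.  186.6] [0.373  0.0305]
side balance 0.61 [254.6 382.2] [ 0.6249 -0.4287]
wrist unit 0.84 [247.5  39.6] [0.5914 0.1723]
wrist tray_handle 0.89 [279.7 284.9] [ 0.629  -0.1081]
wrist wheel_axis 0.77 [210.5 161.4] [0.5962 0.0543]
wrist dial 0.8 [255.7 254.8] [ 0.6085 -0.0324]
wrist handle 0.8 [123.7 136.6] [0.5549 0.0672]
wrist lever_pad 0.89 [131.2 186.7] [0.478  0.0123]
wrist bottle 0.67 [124.  137.8] [0.4326 0.06  ]
wrist spanner 0.83 [ 88.3 169.5] [0.3733 0.0215]
```

View pics/both.png

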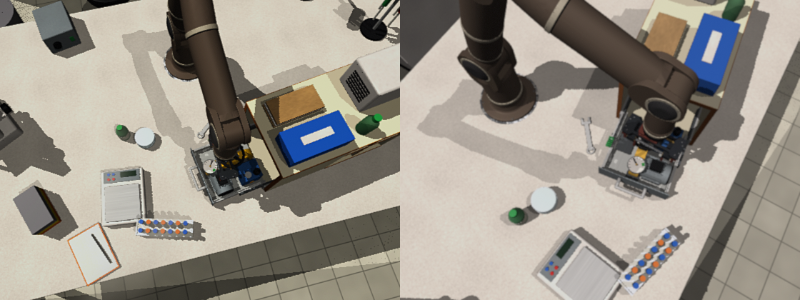

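View pics/wrist0.png

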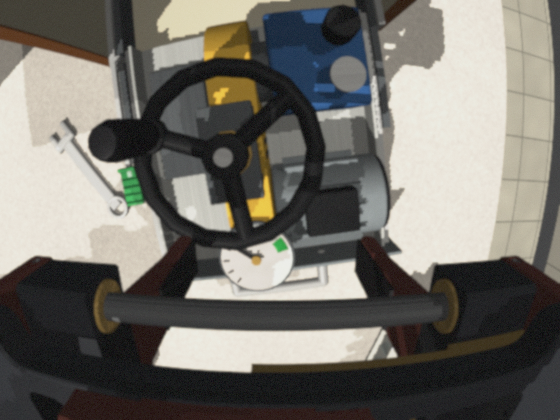

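```bash
cat > b.py <<'E'
from h import *
np.set_printoptions(precision=4,suppress=True)
c=cal("wrist"); print(c[0].ravel(), -c[1].T@c[2])
for nm,p,z in (("hubtop",(223,156),.213),("rimL",(138,150),.205),("rimR",(323,153),.205),("rimT",(228,60),.205),("rimB",(228,247),.205),("hnd top",(103,140),.265),("dial",(257,261),.144)):
    print(nm,atz("wrist",p,z,c)[:2])
im=cv2.imread("pics/wrist0.png"); cv2.imwrite("pics/dial0.png",cv2.resize(im[215:305,205:310],None,fx=5,fy=5,interpolation=cv2.INTER_CUBIC))
E
python3 b.py
```

```text
[325.1923   0.     275.6844   0.     325.1923 207.9357   0.       0.
   1.    ] [0.6247 0.0704 0.3845]
hubtop [0.5966 0.0534]
rimL [0.544  0.0578]
rimR [0.6509 0.0542]
rimT [0.5985 0.1064]
rimB [ 0.5961 -0.0015]
hnd top [0.5551 0.0669]
dial [ 0.6094 -0.0379]
```

View pics/dial0.png

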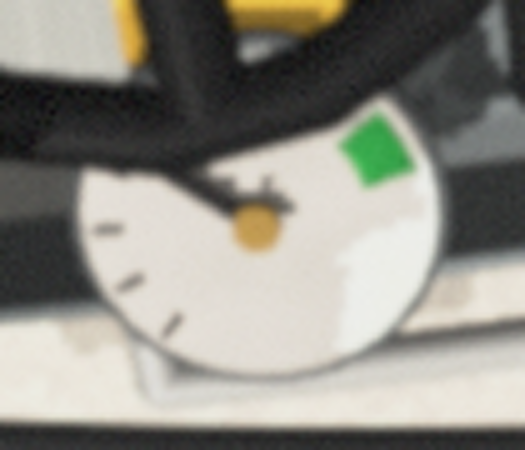

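Call:
apply_moves([
  {"z": -0.5,"y": -0.5,"hand": 1},
  {"y": -0.6,"hand": 1},
  {"y": -0.65,"hand": 1},
  {"x": 0.6,"hand": 1},
  {"x": 0.6,"hand": 1},
  {"x": 0.5,"z": 0.2,"hand": 1},
  {"hand": 1},
])

```text
validation failed for argument at $.mo...
```

```bash
cat > c.py <<'E'
from h import *
np.set_printoptions(precision=4,suppress=True)
s=arm.observe(); print(s["position"],s["ee_rot"],s["t"],s["ft_force"],s["width"])
c=cal("wrist"); shot("wrist","w1.png")
for k,z in dict(handle=.245,wheel_axis=.245,dial=.144,lever_pad=.082,tray_handle=.055,unit=0).items():
    for d in viewer.pinpoint(k,"wrist")[:1]: print(k,round(d["conf"],2),np.round(d["xy"]),atz("wrist",d["xy"],z,c)[:2])
E
python3 c.py
```

```text
[ 0.625  -0.      0.4047] [3.1416 0.     1.5708] 1.65 [-1.2982 -0.2959 -0.9513] 1.0000791507852718
handle 0.62 [124. 138.] [0.5548 0.0663]
wheel_axis 0.89 [214. 162.] [0.5978 0.0541]
lever_pad 0.86 [129. 188.] [0.4748 0.0112]
tray_handle 0.69 [280. 287.] [ 0.6289 -0.1109]
unit 0.7 [247.  41.] [0.5905 0.1709]
```

View pics/w1.png

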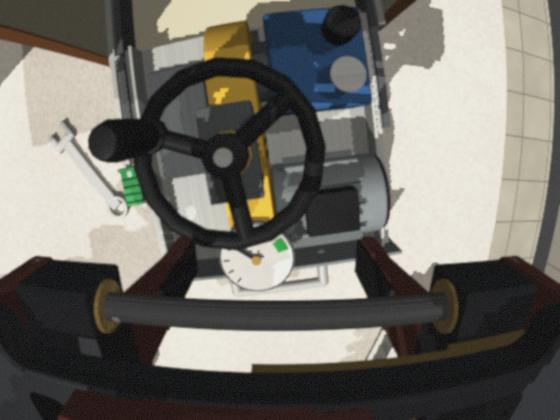

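The move was refused and the arm has not moved: the picture is unchanged (hub at 223,156, handle at 108,140). I'll send every key in each row.

Call:
apply_moves([
  {"x": 0,"y": -0.5,"z": -0.5,"ax": 0,"ay": 0,"az": 0,"hand": 1},
  {"x": 0,"y": -0.6,"z": 0,"ax": 0,"ay": 0,"az": 0,"hand": 1},
  {"x": 0,"y": -0.65,"z": 0,"ax": 0,"ay": 0,"az": 0,"hand": 1},
  {"x": 0.6,"y": 0,"z": 0,"ax": 0,"ay": 0,"az": 0,"hand": 1},
  {"x": 0.6,"y": 0,"z": 0,"ax": 0,"ay": 0,"az": 0,"hand": 1},
  {"x": 0.47,"y": 0,"z": 0.2,"ax": 0,"ay": 0,"az": 0,"hand": 1},
  {"x": 0,"y": 0,"z": 0,"ax": 0,"ay": 0,"az": 0,"hand": 1},
])

```text
t: 2.88
position: [0.5547, 0.0682, 0.4156]
ee_rot: [-3.14, -0.0, 1.573]
ft_force: [-0.0, -1.2, -0.0]
width: 1.0
grasp_force: 0.0
```

```bash
python3 c.py
```

```text
[0.5547 0.0682 0.4156] [-3.1399 -0.0001  1.5734] 2.875 [-0.0111 -1.178  -0.0421] 1.0004871235138049
handle 0.92 [278. 268.] [0.5552 0.067 ]
wheel_axis 0.9 [354. 288.] [0.5956 0.0547]
dial 0.69 [333. 318.] [ 0.6076 -0.0337]
lever_pad 0.71 [204. 247.] [0.4788 0.0128]
unit 0.95 [308. 100.] [0.5916 0.168 ]
```

View pics/w1.png

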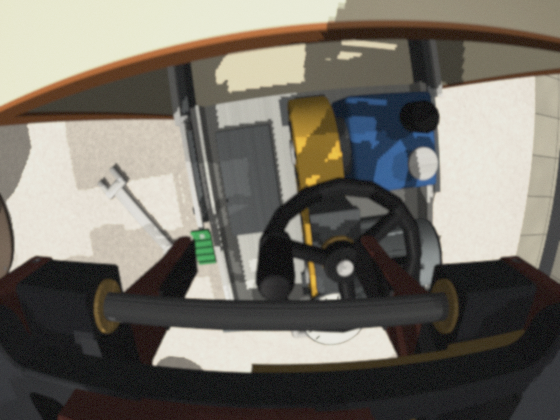

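The handle (278,280) stands between the open fingers and the hub is at (346,268). Closing on it now.

Call:
apply_moves([
  {"x": 0,"y": 0,"z": 0,"ax": 0,"ay": 0,"az": 0,"hand": -1},
  {"x": 0,"y": 0,"z": 0,"ax": 0,"ay": 0,"az": 0,"hand": -1},
  {"x": 0,"y": 0,"z": 0,"ax": 0,"ay": 0,"az": 0,"hand": -1},
  {"x": 0,"y": 0,"z": 0,"ax": 0,"ay": 0,"az": 0,"hand": -1},
  {"x": 0,"y": 0,"z": 0,"ax": 0,"ay": 0,"az": 0,"hand": -1},
  {"x": 0,"y": 0,"z": 0,"ax": 0,"ay": 0,"az": 0,"hand": -1},
])

```text
t: 3.98
position: [0.555, 0.0668, 0.4167]
ee_rot: [3.142, 0.0, 1.571]
ft_force: [0.5, 0.4, 0.5]
width: 0.358
grasp_force: 0.0
```

```bash
python3 - <<'E'
import numpy as np
c=np.array([.597,.0542]); a0=np.arctan2(.067-.0542,.555-.597); 
for k in range(0,26):
    a,b=a0-.25*k,a0-.25*(k+1)
    d=.045*np.array([np.cos(b)-np.cos(a),np.sin(b)-np.sin(a)])/.04
    p=c+.045*np.array([np.cos(b),np.sin(b)])
    print(k+1,round(.25*(k+1),2),"x %.2f y %.2f"%(d[1],d[0]),p.round(4))
E
```

```text
1 0.25 x 0.26 y 0.11 [0.5585 0.0776]
2 0.5 x 0.22 y 0.17 [0.5655 0.0863]
3 0.75 x 0.17 y 0.22 [0.5744 0.0931]
4 1.0 x 0.11 y 0.26 [0.5848 0.0975]
5 1.25 x 0.04 y 0.28 [0.5959 0.0992]
6 1.5 x -0.03 y 0.28 [0.607  0.0981]
7 1.75 x -0.10 y 0.26 [0.6176 0.0942]
8 2.0 x -0.16 y 0.23 [0.6268 0.0879]
9 2.25 x -0.21 y 0.19 [0.6342 0.0795]
10 2.5 x -0.25 y 0.13 [0.6393 0.0695]
11 2.75 x -0.27 y 0.06 [0.6418 0.0585]
12 3.0 x -0.28 y -0.01 [0.6415 0.0473]
13 3.25 x -0.27 y -0.08 [0.6384 0.0365]
14 3.5 x -0.24 y -0.14 [0.6327 0.0268]
15 3.75 x -0.20 y -0.20 [0.6248 0.0188]
16 4.0 x -0.14 y -0.24 [0.6152 0.013 ]
17 4.25 x -0.08 y -0.27 [0.6045 0.0098]
18 4.5 x -0.01 y -0.28 [0.5932 0.0094]
19 4.75 x 0.06 y -0.27 [0.5823 0.0117]
20 5.0 x 0.12 y -0.25 [0.5722 0.0166]
21 5.25 x 0.18 y -0.21 [0.5637 0.0239]
22 5.5 x 0.23 y -0.16 [0.5572 0.0331]
23 5.75 x 0.26 y -0.10 [0.5533 0.0436]
24 6.0 x 0.28 y -0.03 [0.552  0.0548]
25 6.25 x 0.28 y 0.04 [0.5535 0.0659]
26 6.5 x 0.26 y 0.11 [0.5578 0.0763]
```

Call:
apply_moves([
  {"x": 0,"y": 0,"z": 0,"ax": 0,"ay": 0,"az": 0,"hand": -1},
  {"x": 0,"y": 0,"z": 0,"ax": 0,"ay": 0,"az": 0,"hand": -1},
  {"x": 0,"y": 0,"z": 0,"ax": 0,"ay": 0,"az": 0,"hand": -1},
  {"x": 0,"y": 0,"z": 0,"ax": 0,"ay": 0,"az": 0,"hand": -1},
])

```text
t: 4.47
position: [0.5545, 0.0669, 0.4166]
ee_rot: [-3.14, 0.0, 1.571]
ft_force: [-5.8, 0.4, 3.6]
width: 0.222
grasp_force: 30.0
```

Call:
apply_moves([
  {"x": 0.26,"y": 0.11,"z": 0,"ax": 0,"ay": 0,"az": 0,"hand": -1},
  {"x": 0.22,"y": 0.17,"z": 0,"ax": 0,"ay": 0,"az": 0,"hand": -1},
  {"x": 0.17,"y": 0.22,"z": 0,"ax": 0,"ay": 0,"az": 0,"hand": -1},
  {"x": 0.11,"y": 0.26,"z": 0,"ax": 0,"ay": 0,"az": 0,"hand": -1},
])

```text
t: 4.97
position: [0.5861, 0.0975, 0.4166]
ee_rot: [3.141, 0.0, 1.571]
ft_force: [-2.0, -1.9, 1.0]
width: 0.221
grasp_force: 30.0
```

Call:
apply_moves([
  {"x": 0.04,"y": 0.28,"z": 0,"ax": 0,"ay": 0,"az": 0,"hand": -1},
  {"x": -0.03,"y": 0.28,"z": 0,"ax": 0,"ay": 0,"az": 0,"hand": -1},
  {"x": -0.1,"y": 0.26,"z": 0,"ax": 0,"ay": 0,"az": 0,"hand": -1},
  {"x": -0.16,"y": 0.23,"z": 0,"ax": 0,"ay": 0,"az": 0,"hand": -1},
])

```text
t: 5.48
position: [0.628, 0.0868, 0.4166]
ee_rot: [-3.141, -0.0, 1.571]
ft_force: [-5.4, -0.6, 2.9]
width: 0.224
grasp_force: 30.0
```

Call:
apply_moves([
  {"x": -0.21,"y": 0.18,"z": 0,"ax": 0,"ay": 0,"az": 0,"hand": -1},
  {"x": -0.25,"y": 0.12,"z": 0,"ax": 0,"ay": 0,"az": 0,"hand": -1},
  {"x": -0.27,"y": 0.06,"z": 0,"ax": 0,"ay": 0,"az": 0,"hand": -1},
  {"x": -0.28,"y": -0.01,"z": 0,"ax": 0,"ay": 0,"az": 0,"hand": -1},
])

```text
t: 5.98
position: [0.6416, 0.0465, 0.4166]
ee_rot: [3.141, -0.001, 1.571]
ft_force: [-2.4, 3.5, 1.6]
width: 0.219
grasp_force: 30.0
```

Call:
apply_moves([
  {"x": -0.27,"y": -0.08,"z": 0,"ax": 0,"ay": 0,"az": 0,"hand": -1},
  {"x": -0.24,"y": -0.14,"z": 0,"ax": 0,"ay": 0,"az": 0,"hand": -1},
  {"x": -0.2,"y": -0.2,"z": 0,"ax": 0,"ay": 0,"az": 0,"hand": -1},
])

```text
t: 6.35
position: [0.6243, 0.0177, 0.4167]
ee_rot: [3.141, 0.0, 1.571]
ft_force: [1.0, 3.4, -0.5]
width: 0.217
grasp_force: 30.0
```

```bash
cat > d.py <<'E'
from h import *
import sys
np.set_printoptions(precision=4,suppress=True)
s=arm.observe(); p=np.array(s["position"][:2])-[.597,.0542]; r=np.linalg.norm(p)
f=np.array(s["ft_force"]); tcw=np.array([p[1],-p[0]])/r
print(s["position"],"r",r,"turned",(np.arctan2(.0128,-.042)-np.arctan2(p[1],p[0]))%(2*np.pi),"f",f,"tangential",f[:2]@tcw)
if len(sys.argv)>1: 
    for n in ("side","scene"):
        im=shot(n,"x.png"); 
        for d in viewer.spot_in("dial",n)[:1]: 
            x,y=map(int,d["xy"]); print(n,d); cv2.imwrite("pics/%s_%s.png"%(sys.argv[1],n),cv2.resize(im[max(y-30,0):y+30,x-35:x+35],None,fx=6,fy=6,interpolation=cv2.INTER_CUBIC))
E
python3 d.py
```

```text
[0.6243 0.0177 0.4167] r 0.04559613758992114 turned 3.7750790998896737 f [ 1.0061  3.397  -0.4919] tangential -2.8387880353451473
```

Call:
apply_moves([
  {"x": -0.14,"y": -0.24,"z": 0,"ax": 0,"ay": 0,"az": 0,"hand": -1},
  {"x": -0.08,"y": -0.27,"z": 0,"ax": 0,"ay": 0,"az": 0,"hand": -1},
])

```text
t: 6.6
position: [0.6036, 0.009, 0.4167]
ee_rot: [3.141, 0.0, 1.57]
ft_force: [2.1, 3.1, -2.0]
width: 0.22
grasp_force: 30.0
```

Call:
apply_moves([
  {"x": -0.01,"y": -0.28,"z": 0,"ax": 0,"ay": 0,"az": 0,"hand": -1},
])

```text
t: 6.72
position: [0.593, 0.0088, 0.417]
ee_rot: [3.138, 0.0, 1.57]
ft_force: [13.3, 2.5, -8.8]
width: 0.223
grasp_force: 30.0
```

```bash
python3 d.py
```

```text
[0.593  0.0088 0.417 ] r 0.04559390418480375 turned 4.504362397976286 f [13.3417  2.4555 -8.7815] tangential -13.074985020756365
```

Call:
apply_moves([
  {"x": 0.06,"y": -0.27,"z": 0,"ax": 0,"ay": 0,"az": 0,"hand": -1},
  {"x": 0,"y": 0,"z": 0,"ax": 0,"ay": 0,"az": 0,"hand": -1},
])

```text
t: 6.98
position: [0.5823, 0.0111, 0.4168]
ee_rot: [3.138, 0.001, 1.571]
ft_force: [6.7, 1.5, -4.9]
width: 0.224
grasp_force: 30.0
```

```bash
python3 d.py t
```

```text
[0.5823 0.0111 0.4168] r 0.04550138060673416 turned 4.745158546047199 f [ 6.6824  1.4916 -4.8799] tangential -5.84353382020984
side {'xy': [339.0, 225.7], 'conf': 0.88}
scene {'xy': [316.3, 242.5], 'conf': 0.71}
```

Call:
apply_moves([
  {"x": 0,"y": 0,"z": 0,"ax": 0,"ay": 0,"az": 0,"hand": 1},
  {"x": 0,"y": 0,"z": 0,"ax": 0,"ay": 0,"az": 0,"hand": 1},
  {"x": 0,"y": 0,"z": 0,"ax": 0,"ay": 0,"az": 0,"hand": 1},
  {"x": 0,"y": 0,"z": 0,"ax": 0,"ay": 0,"az": 0,"hand": 1},
  {"x": 0,"y": 0,"z": -0.6,"ax": 0,"ay": 0,"az": 0,"hand": 1},
  {"x": 0,"y": 0,"z": -0.8,"ax": 0,"ay": 0,"az": 0,"hand": 1},
  {"x": 0,"y": -0.6,"z": -0.6,"ax": 0,"ay": 0,"az": 0,"hand": 1},
  {"x": -0.8,"y": -0.8,"z": 0,"ax": 0,"ay": 0,"az": 0,"hand": 1},
])

```text
t: 8.18
position: [0.5262, -0.0185, 0.4983]
ee_rot: [3.138, -0.001, 1.575]
ft_force: [0.4, -1.3, 0.2]
width: 0.995
grasp_force: 0.0
```

Call:
apply_moves([
  {"x": -0.8,"y": -0.8,"z": 0,"ax": 0,"ay": 0,"az": 0,"hand": -1},
  {"x": -0.8,"y": -0.4,"z": 0,"ax": 0,"ay": 0,"az": 0,"hand": -1},
  {"x": 0,"y": 0,"z": 0,"ax": 0,"ay": 0,"az": 0,"hand": -1},
])

```text
t: 8.55
position: [0.4769, -0.0869, 0.4972]
ee_rot: [3.141, 0.001, 1.566]
ft_force: [1.2, 0.5, 0.5]
width: 0.702
grasp_force: 0.0
```

```bash
cat > e.py <<'E'
from h import *
np.set_printoptions(precision=4,suppress=True)
s=arm.observe(); print(s["position"],s["ee_rot"],s["t"],s["ft_force"],s["width"])
out=[]
for n in ("wrist","side","scene"):
    c=cal(n); out.append(shot(n,n+"2.png"))
    for k,z in dict(handle=.245,wheel_axis=.245,dial=.144,lever_pad=.082,tray_handle=.055,unit=0,spanner=0).items():
        for d in viewer.pinpoint(k,n)[:1]:
            if d["conf"]>.4: print(n,k,round(d["conf"],2),np.round(d["xy"]),atz(n,d["xy"],z,c)[:2])
E
python3 e.py
```

```text
[ 0.4769 -0.0869  0.4972] [3.1409 0.0008 1.5663] 8.55 [1.2168 0.4792 0.4706] 0.701746253387817
wrist handle 0.94 [418.  88.] [0.5835 0.0137]
wrist wheel_axis 0.7 [430.  36.] [0.5948 0.0572]
wrist dial 0.94 [400. 141.] [ 0.6102 -0.0316]
wrist lever_pad 0.74 [278.  99.] [0.4796 0.0125]
wrist tray_handle 0.73 [390. 191.] [ 0.6346 -0.1061]
wrist unit 0.75 [354.   6.] [0.5953 0.1685]
wrist spanner 0.89 [204.  97.] [0.3722 0.0251]
side handle 0.42 [340. 192.] [0.5921 0.0215]
side wheel_axis 0.61 [349. 182.] [0.5973 0.0532]
side dial 0.91 [330. 231.] [ 0.6093 -0.0383]
side lever_pad 0.53 [289. 200.] [0.4709 0.0037]
side tray_handle 0.71 [322. 267.] [ 0.6305 -0.1035]
side unit 0.9 [358. 181.] [0.5974 0.184 ]
side spanner 0.58 [262. 189.] [0.3722 0.0229]
scene wheel_axis 0.77 [323. 212.] [0.5928 0.0487]
scene dial 0.81 [293. 235.] [ 0.6155 -0.0397]
scene lever_pad 0.73 [297. 196.] [0.4774 0.0094]
scene tray_handle 0.64 [270. 254.] [ 0.6366 -0.1189]
scene unit 0.69 [349. 224.] [0.5886 0.1648]
scene spanner 0.72 [290. 177.] [0.3792 0.015 ]
```

View pics/wrist2.png

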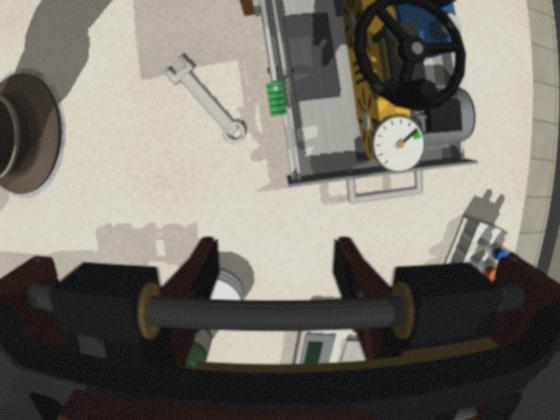

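```bash
cat > f.py <<'E'
from h import *
np.set_printoptions(precision=4,suppress=True)
c=cal("wrist"); im=cv2.imread("pics/wrist2.png")
a,b=[atz("wrist",p,.086,c)[:2] for p in ((289,179),(476,160))]; print("front",a,b,np.arctan2(*(b-a)[::-1]))
hsv=cv2.cvtColor(im,cv2.COLOR_BGR2HSV); m=cv2.inRange(hsv,(45,90,50),(80,255,255)); m[:,350:]=0; m[200:]=0
ys,xs=np.nonzero(m); print(len(xs),xs.mean(),ys.mean()); 
P=np.array([atz("wrist",p,.082,c)[:2] for p in zip(xs,ys)])
r=cv2.minAreaRect((P*1000).astype(np.float32)); print("pad mm",r)
a,b=[atz("wrist",p,.06,c)[:2] for p in ((393,200),(356,202))]
print("bar", [atz("wrist",p,.055,c)[:2] for p in ((352,200),(421,194))])
cv2.imwrite("pics/pad.png",cv2.resize(im[50:190,230:330],None,fx=4,fy=4,interpolation=cv2.INTER_CUBIC))
E
python3 f.py
```

```text
front [ 0.4938 -0.0814] [ 0.7535 -0.0495] 0.12205291495083459
464 276.54525862068965 98.61206896551724
pad mm ((478.5099792480469, 17.318023681640625), (18.76388931274414, 39.930423736572266), 6.499049663543701)
bar [array([ 0.5812, -0.1149]), array([ 0.6841, -0.1056])]
```

View pics/pad.png

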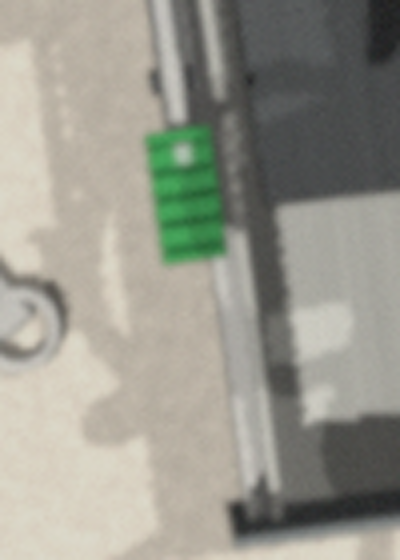

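Pointer is in the green (tip at 418,133); the green pad is at (277,99) with its ridge on the far end. Going above the pad with the open +y finger.

Call:
apply_moves([
  {"x": 0,"y": 0,"z": 0,"ax": 0,"ay": 0,"az": -0.6,"hand": 1},
  {"x": 0,"y": 0,"z": 0,"ax": 0,"ay": 0,"az": -0.6,"hand": 1},
  {"x": 0.5,"y": -0.45,"z": 0.6,"ax": 0,"ay": 0,"az": 0,"hand": 1},
  {"x": 0.5,"y": -0.45,"z": 0.8,"ax": 0,"ay": 0,"az": 0,"hand": 1},
  {"x": 0.5,"y": 0,"z": 0.9,"ax": 0,"ay": 0,"az": 0,"hand": 1},
  {"x": 0.5,"y": 0,"z": 0.9,"ax": 0,"ay": 0,"az": 0,"hand": 1},
  {"x": 0.5,"y": 0,"z": 0.9,"ax": 0,"ay": 0,"az": 0,"hand": 1},
  {"x": 0,"y": 0,"z": 0.8,"ax": 0,"ay": 0,"az": 0,"hand": 1},
])

```text
t: 10.75
position: [0.4303, 0.0119, 0.2996]
ee_rot: [3.141, -0.001, 1.693]
ft_force: [0.3, -1.1, -0.3]
width: 0.875
grasp_force: 0.0
```

```bash
cat > g.py <<'E'
from h import *
np.set_printoptions(precision=4,suppress=True)
s=arm.observe(); p=np.array(s["position"]); Rm=R.from_euler("xyz",s["ee_rot"]).as_matrix()
print(p,s["ee_rot"],s["t"],s["ft_force"],s["width"]); tip=p+Rm@[0,.0505,.182]; print("tip",tip)
K,C,t=c=cal("wrist"); im=shot("wrist","wrist3.png")
for d in viewer.pinpoint("lever_pad","wrist")[:1]: print(d,atz("wrist",d["xy"],.082,c))
def proj(P):
    q=C@P+t; th=np.arctan2(np.hypot(q[0],q[1]),q[2]); u=q[:2]/np.hypot(*q[:2])*th; return u*K[0,0]+K[:2,2]
print("tip px",proj(tip),"below at pad",proj(np.array([tip[0],tip[1],.082])))
E
python3 g.py
```

```text
[0.4303 0.0119 0.2996] [ 3.1413 -0.0005  1.6931] 10.75 [ 0.2931 -1.0814 -0.2814] 0.8752244437742832
tip [0.4804 0.0182 0.1176]
tip px [367.239  255.6373] below at pad [353.1579 234.371 ]
```

View pics/wrist3.png

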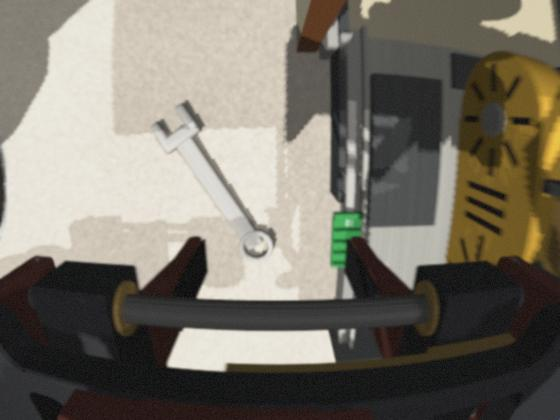

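Call:
apply_moves([
  {"x": -0.08,"y": -0.11,"z": 0,"ax": 0,"ay": 0,"az": 0,"hand": 1},
  {"x": 0,"y": 0,"z": 0.3,"ax": 0,"ay": 0,"az": 0,"hand": 1},
  {"x": 0,"y": 0,"z": 0.3,"ax": 0,"ay": 0,"az": 0,"hand": 1},
  {"x": 0,"y": 0,"z": 0,"ax": 0,"ay": 0,"az": 0,"hand": 1},
])

```text
t: 11.35
position: [0.4262, 0.0068, 0.2759]
ee_rot: [-3.14, -0.0, 1.691]
ft_force: [0.1, -0.7, 0.2]
width: 1.0
grasp_force: 0.0
```

```bash
python3 g.py; python3 - <<'E'
from h import *
im=cv2.imread("pics/wrist3.png"); cv2.imwrite("pics/tip3.png",cv2.resize(im[180:320,300:420],None,fx=4,fy=4,interpolation=cv2.INTER_CUBIC))
E
```

```text
[0.4262 0.0068 0.2759] [-3.1402 -0.      1.6907] 11.35 [ 0.0611 -0.7346  0.2197] 0.9998070033507784
tip [0.4761 0.0128 0.0939]
tip px [367.3155 255.679 ] below at pad [362.1687 247.806 ]
```

View pics/tip3.png

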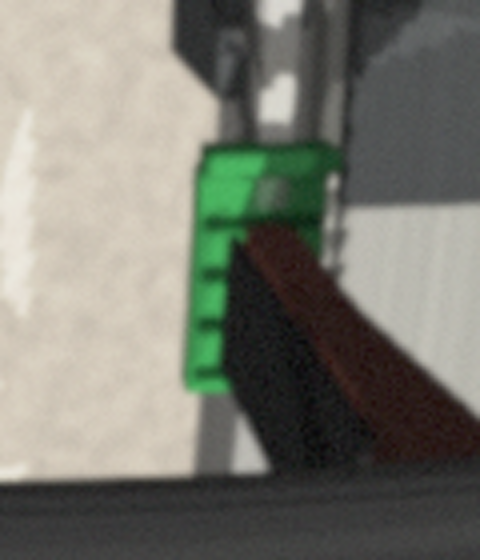

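The finger's tip (about 362,240) is over the pad, about 7 mm short of the ridge. Pressing.

Call:
apply_moves([
  {"x": 0,"y": 0,"z": 0.25,"ax": 0,"ay": 0,"az": 0,"hand": 1},
  {"x": 0,"y": 0,"z": 0.1,"ax": 0,"ay": 0,"az": 0,"hand": 1},
  {"x": 0,"y": 0,"z": 0.1,"ax": 0,"ay": 0,"az": 0,"hand": 1},
  {"x": 0,"y": 0,"z": 0,"ax": 0,"ay": 0,"az": 0,"hand": 1},
])

```text
t: 11.95
position: [0.4268, 0.0064, 0.2587]
ee_rot: [3.141, 0.001, 1.69]
ft_force: [-2.0, -2.7, 7.5]
width: 0.996
grasp_force: 3.8
```

Call:
apply_moves([
  {"x": 0,"y": 0,"z": 0.05,"ax": 0,"ay": 0,"az": 0,"hand": 1},
  {"x": 0.15,"y": 0,"z": 0,"ax": 0,"ay": 0,"az": 0,"hand": 1},
  {"x": 0.15,"y": 0,"z": 0,"ax": 0,"ay": 0,"az": 0,"hand": 1},
  {"x": 0.15,"y": 0,"z": 0,"ax": 0,"ay": 0,"az": 0,"hand": 1},
  {"x": 0.15,"y": 0,"z": 0,"ax": 0,"ay": 0,"az": 0,"hand": 1},
])

```text
t: 12.58
position: [0.4237, 0.0302, 0.2569]
ee_rot: [3.141, 0.001, 1.69]
ft_force: [-2.7, -3.2, 8.2]
width: 1.0
grasp_force: 4.4
```

Call:
apply_moves([
  {"x": 0.2,"y": 0,"z": 0,"ax": 0,"ay": 0,"az": 0,"hand": 1},
  {"x": 0.2,"y": 0,"z": 0,"ax": 0,"ay": 0,"az": 0,"hand": 1},
  {"x": 0.2,"y": 0,"z": 0,"ax": 0,"ay": 0,"az": 0,"hand": 1},
  {"x": 0.2,"y": 0,"z": 0,"ax": 0,"ay": 0,"az": 0,"hand": 1},
  {"x": 0.2,"y": 0,"z": 0,"ax": 0,"ay": 0,"az": 0,"hand": 1},
  {"x": 0,"y": 0,"z": 0,"ax": 0,"ay": 0,"az": 0,"hand": 1},
])

```text
t: 13.32
position: [0.4187, 0.0712, 0.2569]
ee_rot: [3.141, -0.0, 1.692]
ft_force: [-2.6, 1.7, 7.3]
width: 0.999
grasp_force: 3.1
```

```bash
python3 e.py | egrep "wrist|side|^\["
```

```text
[0.4187 0.0712 0.2569] [ 3.1414 -0.0005  1.6919] 13.325 [-2.5929  1.6922  7.3419] 0.9990102413169404
wrist lever_pad 0.97 [365. 254.] [0.4648 0.0808]
wrist unit 0.67 [494. 126.] [0.5926 0.172 ]
wrist spanner 0.91 [215. 271.] [0.3747 0.0199]
side handle 0.54 [357. 180.] [0.6112 0.0689]
side wheel_axis 0.62 [360. 157.] [0.5897 0.1236]
side dial 0.97 [342. 208.] [0.6057 0.0308]
side lever_pad 0.59 [300. 179.] [0.4646 0.0701]
side tray_handle 0.65 [329. 243.] [ 0.6151 -0.0391]
side unit 0.6 [354. 178.] [0.5827 0.1856]
side spanner 0.88 [261. 189.] [0.369  0.0199]
```

Call:
apply_moves([
  {"x": 0,"y": 0,"z": -0.5,"ax": 0,"ay": 0,"az": 0,"hand": 1},
  {"x": 0,"y": 0,"z": -1,"ax": 0,"ay": 0,"az": 0,"hand": 1},
  {"x": 0,"y": 0,"z": -1,"ax": 0,"ay": 0,"az": 0,"hand": 1},
  {"x": -0.5,"y": 0,"z": -1,"ax": 0,"ay": 0,"az": 0,"hand": -1},
  {"x": -1,"y": 0,"z": -1,"ax": 0,"ay": 0,"az": 0,"hand": -1},
  {"x": -1,"y": 0,"z": -0.5,"ax": 0,"ay": 0,"az": 0,"hand": -1},
  {"x": -1,"y": 0,"z": 0,"ax": 0,"ay": 0,"az": 0,"hand": -1},
  {"x": -1,"y": 0,"z": 0,"ax": 0,"ay": 0,"az": 0,"hand": -1},
])

```text
t: 15.52
position: [0.4403, -0.1095, 0.4568]
ee_rot: [3.141, 0.0, 1.691]
ft_force: [0.3, 0.5, 0.3]
width: 0.469
grasp_force: 0.0
```

Call:
apply_moves([
  {"x": -1,"y": 0.2,"z": 0,"ax": 0,"ay": 0,"az": 0,"hand": -1},
  {"x": -1,"y": 0.7,"z": 0,"ax": 0,"ay": 0,"az": 0,"hand": -1},
  {"x": 0,"y": 1,"z": 0,"ax": 0,"ay": 0,"az": 0,"hand": -1},
  {"x": 0,"y": 1,"z": 0,"ax": 0,"ay": 0,"az": 0,"hand": -1},
  {"x": 0,"y": 1,"z": 0,"ax": 0,"ay": 0,"az": 0,"hand": -1},
  {"x": 0,"y": 0.8,"z": 0,"ax": 0,"ay": 0,"az": 0,"hand": -1},
  {"x": 0,"y": 0,"z": 0,"ax": 0,"ay": 0,"az": 0,"hand": -1},
])

```text
t: 16.4
position: [0.6383, -0.164, 0.4548]
ee_rot: [-3.14, -0.001, 1.693]
ft_force: [0.7, -0.0, 0.6]
width: 0.001
grasp_force: 0.0
```

```bash
python3 e.py
```

```text
[ 0.6383 -0.164   0.4548] [-3.1399 -0.0009  1.6929] 16.4 [ 0.702  -0.0403  0.6368] 0.0008658934181466376
wrist tray_handle 0.67 [276.  79.] [ 0.6227 -0.0422]
wrist spanner 0.66 [113.  36.] [0.3769 0.0174]
side wheel_axis 0.75 [360. 158.] [0.5895 0.1219]
side spanner 0.69 [260. 189.] [0.3656 0.0179]
scene wheel_axis 0.6 [344. 207.] [0.5927 0.1091]
scene dial 0.6 [308. 226.] [0.5992 0.0096]
scene lever_pad 0.71 [206. 194.] [ 0.403  -0.2728]
scene tray_handle 0.6 [292. 242.] [ 0.6173 -0.0403]
scene unit 0.6 [351. 225.] [0.5938 0.1699]
scene spanner 0.69 [294. 176.] [0.3796 0.0274]
```

Call:
apply_moves([
  {"x": 0,"y": 0,"z": 1,"ax": 0,"ay": 1,"az": 0,"hand": -1},
  {"x": 0,"y": 0,"z": 0,"ax": 0,"ay": 1,"az": 0,"hand": -1},
  {"x": 0,"y": 0,"z": 0,"ax": 0,"ay": 1,"az": 0,"hand": -1},
  {"x": 0,"y": 0,"z": 0,"ax": 0,"ay": 1,"az": 0,"hand": -1},
  {"x": 0,"y": 0,"z": 0,"ax": 0,"ay": 0.5,"az": 0,"hand": -1},
  {"x": 0,"y": 0,"z": 0,"ax": 0,"ay": 0,"az": 0,"hand": -1},
])

```text
t: 18.35
position: [0.6366, -0.1658, 0.4163]
ee_rot: [-3.141, -0.449, 1.69]
ft_force: [0.5, -0.3, -0.1]
width: 0.001
grasp_force: 0.0
```

```bash
cat > k.py <<'E'
from h import *
np.set_printoptions(precision=4,suppress=True)
s=arm.observe(); p=np.array(s["position"]); Rm=R.from_euler("xyz",s["ee_rot"]).as_matrix()
tip=p+Rm@[0,0,.182]; print(p,s["t"],s["ft_force"],"tip",tip); print(Rm)
bar=np.array([.623,-.042,.055]); tgt=bar-.045*np.array([-.12,.993,0]); tgt[2]=.042
print("tool delta rows",Rm.T@(tgt-tip)/.04, "per 40mm push along unit y:",Rm.T@[-.12,.993,0])
E
python3 k.py
```

```text
[ 0.6366 -0.1658  0.4163] 18.35 [ 0.4632 -0.338  -0.1205] tip [ 0.6271 -0.0873  0.2524]
[[-0.1068  0.9929 -0.0521]
 [ 0.8943  0.1189  0.4313]
 [ 0.4344 -0.0005 -0.9007]]
tool delta rows [-2.2754  0.0376  4.7411] per 40mm push along unit y: [ 0.9009 -0.0011  0.4345]
```

Call:
apply_moves([
  {"x": -0.4,"y": 0,"z": 0.8,"ax": 0,"ay": 0,"az": 0,"hand": -1},
  {"x": -0.4,"y": 0,"z": 0.8,"ax": 0,"ay": 0,"az": 0,"hand": -1},
  {"x": -0.4,"y": 0,"z": 0.8,"ax": 0,"ay": 0,"az": 0,"hand": -1},
  {"x": -0.4,"y": 0,"z": 0.8,"ax": 0,"ay": 0,"az": 0,"hand": -1},
  {"x": -0.4,"y": 0,"z": 0.8,"ax": 0,"ay": 0,"az": 0,"hand": -1},
  {"x": -0.28,"y": 0,"z": 0.74,"ax": 0,"ay": 0,"az": 0,"hand": -1},
  {"x": 0,"y": 0,"z": 0,"ax": 0,"ay": 0,"az": 0,"hand": -1},
])

```text
t: 19.23
position: [0.6358, -0.1639, 0.2041]
ee_rot: [-3.137, -0.451, 1.69]
ft_force: [0.5, 0.0, 0.9]
width: 0.009
grasp_force: 0.0
```

```bash
python3 k.py; python3 - <<'E'
from h import *
im=np.hstack([shot("wrist","w9.png"),shot("side","s9.png")[80:360,150:523].repeat(1,0)[:280]]) if 0 else None
a=shot("wrist","w9.png"); b=shot("side","s9.png")[140:320,240:440]; b=cv2.resize(b,(467,420)); cv2.imwrite("pics/c9.png",cv2.resize(np.hstack([a,b]),(800,327)))
E
```

```text
[ 0.6358 -0.1639  0.2041] 19.225 [0.4801 0.0001 0.9177] tip [ 0.6255 -0.0853  0.0403]
[[-0.1074  0.9926 -0.0564]
 [ 0.8937  0.1213  0.432 ]
 [ 0.4356 -0.004  -0.9001]]
tool delta rows [-0.0206  0.0669 -0.0576] per 40mm push along unit y: [0.9003 0.0013 0.4357]
```

View pics/c9.png

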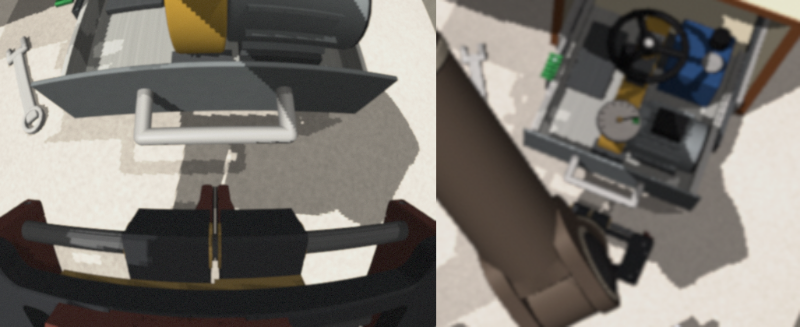

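The closed fingers (215,190) stand centred in front of the handle bar (140–295,132), and the side view shows the pointer still in the green. Pushing.

Call:
apply_moves([
  {"x": 0.45,"y": 0,"z": 0.22,"ax": 0,"ay": 0,"az": 0,"hand": -1},
  {"x": 0.2,"y": 0,"z": 0.1,"ax": 0,"ay": 0,"az": 0,"hand": -1},
  {"x": 0.2,"y": 0,"z": 0.1,"ax": 0,"ay": 0,"az": 0,"hand": -1},
  {"x": 0.25,"y": 0,"z": 0.12,"ax": 0,"ay": 0,"az": 0,"hand": -1},
  {"x": 0.3,"y": 0,"z": 0.145,"ax": 0,"ay": 0,"az": 0,"hand": -1},
  {"x": 0.3,"y": 0,"z": 0.145,"ax": 0,"ay": 0,"az": 0,"hand": -1},
  {"x": 0.3,"y": 0,"z": 0.145,"ax": 0,"ay": 0,"az": 0,"hand": -1},
])

```text
t: 20.2
position: [0.6257, -0.0755, 0.2059]
ee_rot: [-3.141, -0.45, 1.691]
ft_force: [0.6, -4.2, 0.8]
width: 0.009
grasp_force: 1.4
```

```bash
cat > m.py <<'E'
from h import *
np.set_printoptions(precision=4,suppress=True)
s=arm.observe(); p=np.array(s["position"]); Rm=R.from_euler("xyz",s["ee_rot"]).as_matrix()
print(p,s["t"],s["ft_force"],"tip",p+Rm@[0,0,.182])
for n in ("wrist","side","scene"):
    c=cal(n); shot(n,n+"5.png")
    for k,z in dict(tray_handle=.055,dial=.144,wheel_axis=.245,lever_pad=.082,bottle=0,dishes=0,spanner=0).items():
        for d in viewer.pinpoint(k,n)[:1]:
            if d["conf"]>.4: print(n,k,round(d["conf"],2),np.round(d["xy"]),atz(n,d["xy"],z,c)[:2])
E
python3 m.py
```

```text
[ 0.6257 -0.0755  0.2059] 20.2 [ 0.6309 -4.1896  0.8237] tip [0.6161 0.0031 0.0421]
wrist tray_handle 0.56 [272. 228.] [0.6121 0.0168]
wrist lever_pad 0.6 [71. 18.] [0.4596 0.1364]
wrist spanner 0.74 [ 12. 195.] [0.3747 0.0212]
side tray_handle 0.79 [339. 219.] [0.6071 0.033 ]
side dial 0.62 [360. 143.] [0.5608 0.2127]
side wheel_axis 0.67 [367. 133.] [0.5753 0.1876]
side lever_pad 0.65 [313. 155.] [0.4617 0.1514]
side bottle 0.74 [168. 306.] [ 0.332  -0.3864]
side dishes 0.6 [202. 282.] [ 0.3755 -0.2883]
scene tray_handle 0.93 [310. 235.] [0.6084 0.0196]
scene dial 0.65 [334. 218.] [0.5928 0.0915]
scene wheel_axis 0.93 [368. 198.] [0.5838 0.1812]
scene lever_pad 0.44 [337. 182.] [0.4626 0.1495]
scene bottle 0.85 [176. 191.] [ 0.3374 -0.3789]
scene dishes 0.72 [205. 195.] [ 0.3752 -0.2833]
scene spanner 0.76 [293. 177.] [0.3818 0.024 ]
```

Call:
apply_moves([
  {"x": 0.3,"y": 0,"z": 0.145,"ax": 0,"ay": 0,"az": 0,"hand": -1},
  {"x": 0.3,"y": 0,"z": 0.145,"ax": 0,"ay": 0,"az": 0,"hand": -1},
  {"x": 0.3,"y": 0,"z": 0.145,"ax": 0,"ay": 0,"az": 0,"hand": -1},
  {"x": 0.3,"y": 0,"z": 0.145,"ax": 0,"ay": 0,"az": 0,"hand": -1},
  {"x": 0.3,"y": 0,"z": 0.145,"ax": 0,"ay": 0,"az": 0,"hand": -1},
  {"x": 0.3,"y": 0,"z": 0.145,"ax": 0,"ay": 0,"az": 0,"hand": -1},
  {"x": 0.25,"y": 0,"z": 0.12,"ax": 0,"ay": 0,"az": 0,"hand": -1},
  {"x": 0.15,"y": 0,"z": 0.07,"ax": 0,"ay": 0,"az": 0,"hand": -1},
])

```text
t: 22.4
position: [0.6143, 0.0221, 0.2064]
ee_rot: [3.141, -0.451, 1.692]
ft_force: [-1.1, -2.7, -2.3]
width: 0.002
grasp_force: 1.6
```

Call:
apply_moves([
  {"x": 0.1,"y": 0,"z": 0.05,"ax": 0,"ay": 0,"az": 0,"hand": -1},
  {"x": 0.1,"y": 0,"z": 0.05,"ax": 0,"ay": 0,"az": 0,"hand": -1},
  {"x": 0.1,"y": 0,"z": 0.05,"ax": 0,"ay": 0,"az": 0,"hand": -1},
])

```text
t: 22.78
position: [0.613, 0.0334, 0.2062]
ee_rot: [3.14, -0.45, 1.69]
ft_force: [0.2, -3.7, 0.0]
width: 0.004
grasp_force: 1.4
```

```bash
python3 m.py | egrep "tip|tray_h"
```

```text
[0.613  0.0334 0.2062] 22.775 [ 0.1982 -3.7016  0.0293] tip [0.6038 0.112  0.0423]
wrist tray_handle 0.76 [266. 230.] [0.597  0.1244]
side tray_handle 0.89 [353. 188.] [0.5985 0.1316]
scene tray_handle 0.87 [341. 225.] [0.5977 0.1265]
```

Call:
apply_moves([
  {"x": 0.08,"y": 0,"z": 0.04,"ax": 0,"ay": 0,"az": 0,"hand": -1},
  {"x": 0.08,"y": 0,"z": 0.04,"ax": 0,"ay": 0,"az": 0,"hand": -1},
])

```text
t: 24.22
position: [0.6119, 0.0402, 0.2057]
ee_rot: [3.141, -0.449, 1.69]
ft_force: [0.1, -2.7, 0.5]
width: 0.004
grasp_force: 1.5
```

Call:
apply_moves([
  {"x": 0.06,"y": 0,"z": 0.03,"ax": 0,"ay": 0,"az": 0,"hand": -1},
  {"x": 0.06,"y": 0,"z": 0.03,"ax": 0,"ay": 0,"az": 0,"hand": -1},
])

```text
t: 24.48
position: [0.6111, 0.0463, 0.2056]
ee_rot: [3.142, -0.45, 1.691]
ft_force: [0.5, -4.9, 1.7]
width: 0.006
grasp_force: 3.2
```

Call:
apply_moves([
  {"x": 0.05,"y": 0,"z": 0.025,"ax": 0,"ay": 0,"az": 0,"hand": -1},
  {"x": 0,"y": 0,"z": 0,"ax": 0,"ay": 0,"az": 0,"hand": -1},
])

```text
t: 24.72
position: [0.6111, 0.0468, 0.2055]
ee_rot: [3.141, -0.448, 1.69]
ft_force: [-0.9, -7.5, 0.4]
width: 0.006
grasp_force: 3.4
```

Call:
apply_moves([
  {"x": 0.05,"y": 0,"z": 0.025,"ax": 0,"ay": 0,"az": 0,"hand": -1},
  {"x": 0,"y": 0,"z": 0,"ax": 0,"ay": 0,"az": 0,"hand": -1},
])

```text
t: 24.98
position: [0.611, 0.0474, 0.2055]
ee_rot: [3.14, -0.445, 1.688]
ft_force: [0.8, -12.5, 1.5]
width: 0.004
grasp_force: 5.2
```

The tray has stopped while the force keeps rising, so it is home. Backing off straight out.

Call:
apply_moves([
  {"x": -0.2,"y": 0,"z": -0.1,"ax": 0,"ay": 0,"az": 0,"hand": -1},
  {"x": -0.6,"y": 0,"z": -0.29,"ax": 0,"ay": 0,"az": 0,"hand": -1},
  {"x": -0.8,"y": 0,"z": -0.39,"ax": 0,"ay": 0,"az": 0,"hand": -1},
  {"x": -0.8,"y": 0,"z": -0.39,"ax": 0,"ay": 0,"az": 0,"hand": -1},
  {"x": 0,"y": 0,"z": 0,"ax": 0,"ay": 0,"az": 0,"hand": -1},
  {"x": 0,"y": 0,"z": 0,"ax": 0,"ay": 0,"az": 0,"hand": -1},
])

```text
t: 25.72
position: [0.6233, -0.0556, 0.2059]
ee_rot: [-3.141, -0.451, 1.69]
ft_force: [0.4, 0.6, -0.1]
width: 0.004
grasp_force: 0.0
```

```bash
python3 m.py
```

```text
[ 0.6233 -0.0556  0.2059] 25.725 [ 0.3868  0.6084 -0.0868] tip [0.6138 0.0232 0.0421]
wrist tray_handle 0.68 [268.  60.] [0.5948 0.1377]
wrist spanner 0.97 [  8. 218.] [0.3743 0.0204]
side tray_handle 0.64 [354. 183.] [0.593  0.1457]
side dial 0.97 [364. 151.] [0.5826 0.198 ]
side wheel_axis 0.64 [351. 184.] [0.6048 0.0515]
side lever_pad 0.57 [323. 124.] [0.4364 0.25  ]
side bottle 0.71 [164. 304.] [ 0.3218 -0.387 ]
side dishes 0.66 [204. 283.] [ 0.3796 -0.2871]
scene tray_handle 0.84 [343. 223.] [0.5949 0.135 ]
scene dial 0.61 [366. 208.] [0.5852 0.1956]
scene bottle 0.53 [176. 188.] [ 0.3277 -0.3787]
scene dishes 0.86 [204. 196.] [ 0.377  -0.2895]
scene spanner 0.8 [293. 176.] [0.3782 0.0249]
```

```bash
python3 -c "
from plant import arm
print(arm.job_done())"
```

```text
the job is handed in; nothing more can be done
None
```

I handed the job in at about 26 s of the 72 s. By my readings the belt is tight, with the pointer in the green and the wheel wound about 0.3 to 0.5 rad past firm. The tray was pushed in until it stopped and then let go, and the bystanders are where they were; no verdict came back.

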